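Draw the tray under the filling spout

TASK

Hook a fingertip behind the upturned front lip of the steel tray (do not pinch the lip) and draw the tray out along its rails, towards the robot, until the beaker riding on it stands centred under the filling spout. Then press the round fill key on the control box all the way down and let it come up again. Do not touch the beaker itself, keep it standing upright on the tray, do not press the key before the beaker is in place, and leave the other vessels on the bench alone.

Things in the scene. Friction and masses are not known exactly. Their poses are not given: they have to be found in the camera images.
- station: the filling station, fixed to the bench: steel base plate with two rails (136 mm over the rails, rail tops 42 mm high, from x = -100 to 200 mm) and a white control box (190 x 110 mm, 85 mm high) centred at y = 130 mm. Origin on the bench straight below the spout, on the tray's centre line; +x along the rails away from the robot, +y to the control box, z up. Its place and turn vary
- spout (a point): centre of the spout's downward mouth (20 mm wide), 135 mm above the bench, straight above the station's origin. Its 16 mm gooseneck pipe rises from the control box at (65, 130) mm in the station's frame and runs slantwise, 212 mm high, to above the origin, where it turns down
- tray (a joint): how far the steel tray is drawn out along the station's -x, in m: 0 in, 0.15 at its outer stop. It stays where left; drawing it takes about 3 N. Tray 110 mm wide, 300 mm long; level floor 25 mm above the bench; side and rear walls 14 mm above the floor, the side walls beginning 40 mm behind the lip. The beaker stands on it by friction only and rides along if drawn gently
- lip (a point): middle of the top edge of the inner (rear) face of the tray's upright front lip, moves with the tray; 47 mm above the bench, 22 mm above the tray floor. The lip is 110 mm wide and 6 mm thick (from this face towards the station's -x). Behind it the tray is empty and open above for at least 80 mm
- beaker: open white cup-shaped beaker, 72 mm across its mouth and 85 mm tall, standing on the rear part of the tray, 45 to 95 mm behind the spout at the start. Origin at the centre of its underside. When it stands under the spout its mouth is 25 mm below the spout
- key (a joint): travel of the fill key in m: 0 up, 0.006 fully down; a spring of about 5 N at the bottom brings it up again. A grey round key 32 mm across on a black housing, pressed straight down
- key_top (a point): centre of the top face of the fill key, on top of the control box, 60 mm in front of and 130 mm to the left of the station's origin; moves with the key
- spare: a second beaker like the first, standing on the bench to the right of the station; leave it alone. Origin at the centre of its underside
- bottle: brown glass bottle, 60 mm across and 130 mm tall, on the bench to the right of the station; leave it alone. Origin at the centre of its underside
- jar: clear jar with a steel lid, 68 mm across and 90 mm tall, on the bench to the left of the control box; leave it alone. Origin at the centre of its underside

How it is judged:
On the way, in this order (a step that is already met when the one before it is completed fails the run):
1. a finger pulls on the rear face of the tray's lip (contact force between the fingers and tray_c4 above 0.5 N), for 0.1 s.
2. the beaker stands still under the spout, within 14 mm of its centre (horizontal distance between beaker and spout below 0.014 m and linear speed of beaker below 0.02 m/s), for 0.3 s.
3. the fill key is pressed down with the beaker in place (horizontal distance between beaker and spout below 0.014 m and value of joint key above 0.0045 m), for 0.05 s.
At the end, for the whole second after the job is handed in: the beaker stands upright and at rest on the tray, its centre within 14 mm (seen from above) of the spout's centre, and the fill key is up again (less than 2 mm down) (all of step 2 and angle between beaker's own z axis and vertical below 0.15 rad and height (world z) of beaker between 0.02 and 0.03 m and value of joint key below 0.002 m); the robot touches nothing.
It fails at once if the robot touches the beaker (contact force between any of the fingers, the arm and beaker above 0.5 N).
It fails at once if the beaker is lifted off the tray or tips (height (world z) of beaker above 0.04 m or angle between beaker's own z axis and vertical above 0.35 rad).
It fails at once if the lip is pinched, pressed on its front and rear at once (contact force between the fingers and tray_c4 above 1 N and contact force between the fingers and tray_c5 above 1 N).
It fails at once if the fill key is pressed while the beaker is not under the spout (value of joint key above 0.003 m and not (horizontal distance between beaker and spout below 0.014 m)).
It fails at once if another vessel on the bench is moved by more than 15 mm or tipped (distance of any of spare, bottle, jar from where it was at the start of the episode above 0.015 m or angle between any of spare, bottle, jar's own z axis and vertical above 0.3 rad).
It also fails if it takes over 45 s, if anything falls off the work surface, if the arm or the gripper's body presses on something with over 40 N, if the wrist force passes 120 N, or if a joint passes its speed limit or range.

ROBOT

A 6-joint arm with a two-finger parallel gripper is mounted at the origin on the work surface. World frame = base frame: x ahead of the robot, y to its left, z up, the work surface at z = 0. Lengths are in m, angles in rad, forces in N, time in s.
With the tool pointing down it reaches from about 0.25 to 0.725 m from the base axis. Payload 9.7 kg.
Tool frame: the origin (TCP) lies at the centre of the arm's flange, where the gripper is bolted on; the fingertips stand 173 mm ahead of it and the grasp point (between the pads) lies 155 mm ahead of it (arm.nose_length is the distance from the TCP to the fingertips, in m); x points along the fingers, y is the direction in which the jaws open and shut, and the axes are right-handed (so a half turn about x gives the same grasp; the last joint's range is limited). The gripper opens to 85 mm and grips with 20 to 120 N. Pads are 22 mm wide; open, the fingers measure 114 mm over their backs; the gripper's body (76 mm by 85 mm) begins 54 mm behind the grasp point. The pads swing forward as they close: fully open they stand 13 mm farther back than shut.
Start: joints at [-1.161, 0.087, 0.176, 1.66, 0, 1.571], TCP at [0.219, -0.504, 0.405] pointing down, gripper open.
Joint ranges: [-3.13, 3.13], [-0.85, 1.81], [-1.15, 1.24], [-2.2, 2.28], [-1.44, 1.52], [-3.14, 3.14]. Speed limits (rad/s): [2.22, 2.22, 2.57, 3.14, 3.14, 3.14].

INTERFACE

Orientations are given as a unit quaternion [x, y, z, w].
In Python, from workcell import telemetry, read_camera, camera_model, workorder, arm gives the robot as it stands.
- The arm moves only by the tool move_arm, never from a script. Its argument "motion" is a list of rows, each an object with "delta_rot": the turn, a rotation vector about the tool's x, y, z in rad, a list of three; "linear": the shift along the tool's x, y, z in cm, a list of three; "grip": the opening, from -1 (shut) to 1 (fully open). A call has 1 to 5 rows; each row is the pose to reach, as a shift and turn from the pose commanded when the call began, along the tool's axes at that moment; what a row does not reach only later rows make up. A row lasts 1/12 s, in which the tool goes at most 41.7 mm and 7.16 degrees, less where a joint would pass 70% of its speed; a pose out of reach is approached as far as the arm can. A call with a gripper value outside its range is refused whole. The fingers move at their own pace and stop on an object; "squeeze" is the grip in N (left out, the last holds). Time passes only in rows, so rows that repeat a pose let the fingers close. It gives the time, the measured TCP pose, the force and the opening at its end, in the units of the state.
- telemetry.sense(): the state, without advancing time (a new reading comes with each control period).
- read_camera(name): name is "side" or "top" or "wrist"; returns (picture, depth): 480x640x3 uint8, blue, green, red; 480x640 float32, m along the optical axis (not along the pixel's ray), 0 where there is no reading.
- camera_model(name): a dict with "fx", "fy", "cx", "cy" (pixels), "R" (3x3) and "t" (3): a world point X has camera coordinates R X + t. Camera axes: x right, y down, z forward; pixel columns grow to the right and rows downward; lengths in m; the calibration is good to about 2 mm. The wrist camera is an equidistant fisheye: a pixel r from the principal point sees the ray r / f radians off the axis. A picture is of the moment at which its call begins: read the wrist's pose just before it. camera_model takes no time and is no camera call; for the wrist camera it gives the pose at the moment of the call.
- workorder.job_done(): hands the job in, once; it reports no verdict.
The state is a dict: "time_s": time; "q": joint angles; "dq": joint speeds; "joint_efforts": joint torques, N m; "eef_pos": TCP position; "tool_rot": TCP orientation; "ft_force": force on the tool from outside, world axes, zero at the start; "torque": the same for the moment, N m; "opening": finger opening in m.
Only numpy, scipy, OpenCV 4.12 (cv2) and the standard library are available. Lean on these libraries where they do the work, as an engineer would, in place of code of your own. Each camera call takes 0.05 s, during which the arm holds its last target. There are 200 camera calls.

## Working session

There is one attempt and no reset: what is moved stays moved. The work goes in short steps, Python scripts to look and compute and a tool call to move; the robot and the scene stay as the last step left them, time stands still between calls to the robot, and variables do not carry over. Pictures are saved under pics/ and viewed, about 8 in all and at most 12, crops included, and the job is handed in when it is done.

Besides the shell and the picture viewer there is one more tool, called after "Call:" by a JSON object that holds its "name" and its "arguments", one argument or row to a line. move_arm: Moves the arm, as the interface text tells. Its arguments: {"type":"object","properties":{"motion":{"type":"array"},"squeeze":{"type":"number"}},"required":["motion"]}

```bash
mkdir -p pics; ls; python3 - <<'E'
from workcell import telemetry, read_camera, camera_model, arm
import cv2,numpy as np
print(telemetry.sense())
for n in("side","top"):
    p,d=read_camera(n); np.savez(f"pics/{n}0.npz",p=p,d=d); cv2.imwrite(f"pics/{n}0.png",p)
    print(n,camera_model(n))
print(camera_model("wrist"), arm)
E
```

```text
pics
{'time_s': 0.0, 'q': array([-1.16102583e+00,  8.74882579e-02,  1.75142137e-01,  1.65983807e+00,
        2.78033094e-05,  1.57077810e+00]), 'dq': array([-0.00075181, -0.0005479 , -0.00027835, -0.00193031,  0.00011155,
       -0.00092959]), 'joint_efforts': array([ 2.06992436e-04, -5.20387602e+01,  4.64805436e+01,  1.63968955e-02,
       -9.23987500e-05,  3.31535614e-05]), 'eef_pos': array([ 0.21912212, -0.50446533,  0.40397154]), 'tool_rot': array([-0.69222549, -0.14435297,  0.6924059 , -0.14338812]), 'ft_force': array([-0.1400757,  0.5432583, -0.3177285]), 'torque': array([ 0.02282302, -0.03360966,  0.04368115]), 'opening': 0.08553074979151952}
side {'fx': 568.1458408578064, 'fy': 568.1458408578064, 'cx': 326.2346869859702, 'cy': 235.33830653367278, 'R': array([[-0.99798547, -0.05924644, -0.02269035],
       [-0.01208206,  0.52859022, -0.84879114],
       [ 0.06228175, -0.84680708, -0.52824118]]), 't': array([0.66096134, 0.11746084, 1.08128139])}
top {'fx': 568.2704565005805, 'fy': 568.2704565005805, 'cx': 320.6431531364113, 'cy': 250.50451442287755, 'R': array([[-6.07794120e-03, -9.99981241e-01, -7.59430767e-04],
       [-9.91677269e-01,  6.12513595e-03, -1.28602785e-01],
       [ 1.28605025e-01, -2.85299395e-05, -9.91695894e-01]]), 't': array([0.01667565, 0.65722914, 1.0189133 ])}
{'fx': 371.64829954431775, 'fy': 371.64829954431775, 'cx': 319.4497919435624, 'cy': 240.85369595898536, 'R': array([[ 3.99339243e-01, -9.16803232e-01, -5.86370764e-05],
       [-8.78047526e-01, -3.82476511e-01,  2.87653022e-01],
       [-2.63743647e-01, -1.14819654e-01, -9.57734690e-01]]), 't': array([-0.55050891, -0.03685724,  0.37924431])} <Robot object at 0x7f3a795bba10>
```

View pics/top0.png

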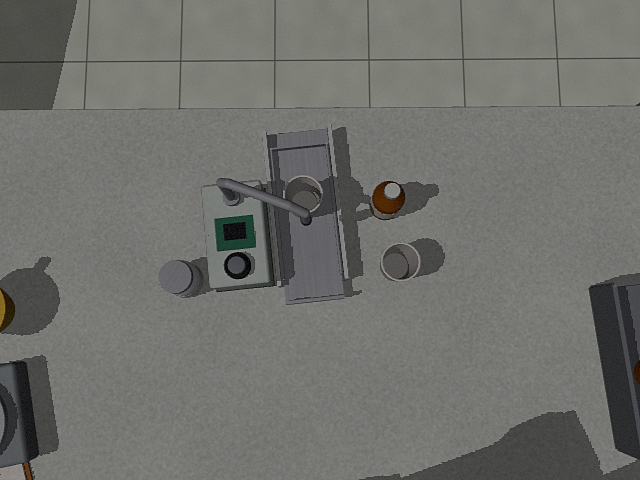

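View pics/side0.png

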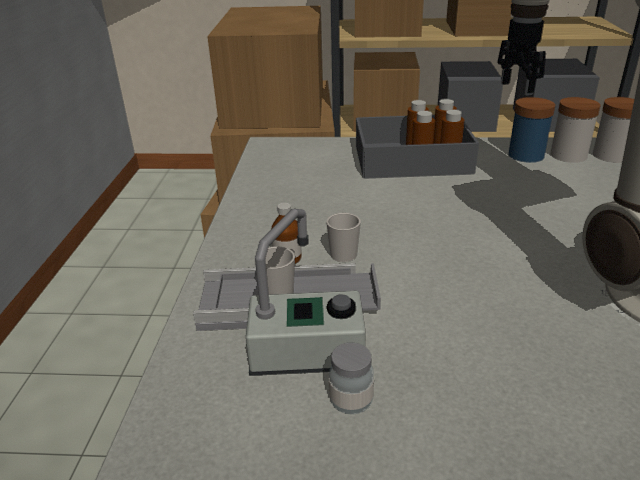

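The top view shows the lip at about (315,299), the beaker at (303,193), the spout end at (306,219), the key at (237,265), the bottle at (388,198), the spare at (401,262) and the jar at (180,277). The side view agrees with this layout. Next I'll turn the depth image into world points.

```bash
cat > h.py <<'E'
import numpy as np,cv2
from workcell import telemetry, read_camera, camera_model
def world(n,d,m=None):
    m=m or camera_model(n); v,u=np.mgrid[:480,:640]
    P=np.stack([(u-m["cx"])/m["fx"]*d,(v-m["cy"])/m["fy"]*d,d],-1)
    return (P-m["t"])@m["R"]
def px(n,X):
    m=camera_model(n); c=m["R"]@np.array(X)+m["t"]; return c[0]/c[2]*m["fx"]+m["cx"],c[1]/c[2]*m["fy"]+m["cy"]
def ray(n,u,v,z):
    m=camera_model(n); r=m["R"].T@np.array([(u-m["cx"])/m["fx"],(v-m["cy"])/m["fy"],1]); o=-m["R"].T@m["t"]
    return o+r*(z-o[2])/r[2]
E
python3 - <<'E'
from h import *
f=np.load("pics/top0.npz"); p,d=f["p"],f["d"]; W=world("top",d); Z=W[...,2]
bench=W[330:400,200:500]; print("bench z",np.median(bench[...,2]))
roi=np.zeros((480,640),bool); roi[115:310,195:358]=1
def rect(mask,name):
    n,l,s,c=cv2.connectedComponentsWithStats(mask.astype(np.uint8)); k=1+s[1:,4].argmax(); m=l==k
    r=cv2.minAreaRect((W[m][:,:2]*1000).astype(np.float32)); print(name,s[k],"z",np.median(W[m][:,2]),r); return m,r
m,_=rect(roi&(abs(Z-.085)<.004),"box")
rr=roi.copy(); rr[:,:262]=0
m,_=rect(rr&(abs(Z-.042)<.0035),"rail42")
m,_=rect(rr&(abs(Z-.025)<.004),"floor25")
lip=rr.copy(); lip[:288]=0; lip&=(Z>.043)&(Z<.052)
m,_=rect(lip,"lip"); ys=W[m]; print(len(ys),ys.min(0),ys.max(0)); print(np.polyfit(ys[:,1],ys[:,0],1))
r2=rr.copy(); r2[:,:280]=0; r2[:170]=0
rect((Z>.1)&(Z<.118)&rr,"beaker rim")
g=p.astype(int).sum(2); key=np.zeros_like(roi); key[248:282,220:256]=1
rect(key&(Z>.088),"key+housing"); 
kk=W[key&(Z>.088)][:,2]; print(np.histogram(kk,bins=12))
rect(key&(Z>.088)&(g>150),"keytop grey")
for n,a in dict(spare=(240,285,378,425),bottle=(178,222,368,408),jar=(257,300,157,204)).items():
    q=np.zeros_like(roi); q[a[0]:a[1],a[2]:a[3]]=1; rect(q&(Z>.05),n)
for z in(25,42,47): pass
for row in range(284,304,2): print(row,np.round(Z[row,280:352:6]*1000).astype(int))
E
```

```text
bench z 8.239784332165204e-05
box [ 201  185   69  104 4560] z 0.08507617729648217 ((684.5084838867188, 166.9949493408203), (188.7970428466797, 109.2199478149414), 5.698200225830078)
rail42 [327 124  22 155 620] z 0.04195359811880246 ((754.5499267578125, -19.38492774963379), (299.8118896484375, 8.167463302612305), 5.860045909881592)
floor25 [ 272  145   72  156 6452] z 0.024872111931982688 ((715.912109375, 39.46294021606445), (292.27392578125, 109.7414779663086), 5.688104629516602)
lip [285 295  60  10 198] z 0.04679945663089944 ((566.4456787109375, 24.43194580078125), (6.185311317443848, 109.39002990722656), 5.929330825805664)
198 [ 0.55791255 -0.02985301  0.04308134] [0.57403727 0.07897634 0.05179271]
[-0.10310146  0.56893621]
beaker rim [283 175  40  38 267] z 0.10858173536847497 ((755.5411987304688, 41.14247131347656), (70.7398910522461, 57.01560592651367), 60.62361145019531)
key+housing [224 252  27  28 585] z 0.09882168138132687 ((588.9273071289062, 91.95221710205078), (203.7594451904297, 46.603302001953125), 62.21694564819336)
(array([606,   0,   0,   0,   0,   0,   0,   0,   
[... 552 characters left out ...]
06986 ((644.1591796875, -68.46420288085938), (59.11615753173828, 289.2907409667969), 68.20830535888672)
jar [ 158  260   41   37 1175] z 0.08892146576307342 ((582.7235717773438, 153.45843505859375), (300.3111572265625, 66.44905853271484), 78.7417221069336)
284 [40 24 24 27 23 27 24 25 25 29 31  0]
286 [25 27 26 24 24 27 26 25 25 22 26  2]
288 [-1 23 21 26 24 23 25 24 27 26 20  3]
290 [ 0 21 21 25 24 24 25 26 25 25 26 -1]
292 [-1 25 28 23 23 24 24 23 25 25 22 -1]
294 [-1 24 28 28 23 24 25 28 27 27 22 -1]
296 [ 0 23 29 23 27 25 25 27 23 49 47 -2]
298 [-1 27 20 22 27 25 47 45 48 50 44  0]
300 [   3   23   22   48   48 1095   49   48    2   -3   -1   -3]
302 [ 0 46 50 47 51  0 -4  3 -1  2 -2  1]
```

```bash
cat >> h.py <<'E'
from scipy.spatial.transform import Rotation as Ro
def go(tcp,az):
    "tool-frame shift (cm) and x-turn to put TCP at tcp, tool y azimuth az deg"
    s=telemetry.sense(); R=Ro.from_quat(s["tool_rot"]).as_matrix()
    T=np.array([[0,0,-1.]]).T; a=np.radians(az); y=np.array([np.cos(a),np.sin(a),0]); x=np.array([0,0,-1.])
    D=np.stack([x,y,np.cross(x,y)],1)
    print("now",s["time_s"],s["eef_pos"].round(4),"az",np.degrees(np.arctan2(R[1,1],R[0,1])).round(2),"F",s["ft_force"].round(2),"q",s["q"].round(2))
    print("linear cm",(R.T@(np.array(tcp)-s["eef_pos"])*100).round(2),"rot",Ro.from_matrix(R.T@D).as_rotvec().round(4))
E
python3 - <<'E'
from h import *
from scipy.optimize import least_squares
f=np.load("pics/top0.npz"); p,d=f["p"],f["d"]; W=world("top",d); Z=W[...,2]
a=np.radians(5.77); ex=np.array([np.cos(a),np.sin(a)]); ey=np.array([-ex[1],ex[0]])
O=np.array([.6985,.0378]); st=lambda P:(np.array([(P-O)@ex,(P-O)@ey])*1000).round(1)
m=np.zeros_like(Z,bool); m[170:216,278:330]=1
P=W[m&(Z>.1035)&(Z<.1145)][:,:2]
r=least_squares(lambda c:np.hypot(*(P-c[:2]).T)-c[2],[.755,.04,.035],loss="soft_l1",f_scale=.002)
print("beaker",r.x,st(r.x[:2]),len(P),np.std(r.fun))
m[:]=0; m[250:282,222:254]=1; q=m&(Z>.102)&(Z<.12); P=W[q]; print("key",P.mean(0),np.median(P[:,2]),st(P.mean(0)[:2]),P.max(0)-P.min(0))
m[:]=0; m[205:228,296:316]=1; q=m&(Z>.14)&(Z<.25); P=W[q]; print("pipe end",P.mean(0),st(P[P[:,1]<P[:,1].min()+.02].mean(0)[:2]), px("top",[*O,.135]),px("top",[*O,.21]))
# pipe across: all pipe points z>.15
m[:]=0; m[170:228,210:320]=1; P=W[m&(Z>.13)&(Z<.25)]; S=np.array([st(x) for x in P[:,:2]]); k=S[:,1]<30; print(np.c_[S[k],P[k][:,2]*1000].min(0),np.c_[S[k],P[k][:,2]*1000].max(0))
print("expected key",O-.06*ex+.13*ey,"lip",O-.130*ex)
go([*(O-.105*ex),.404],5.77)
E
```

```text
beaker [0.74922757 0.04426344 0.03336999] [51.1  1.3] 235 0.001362626612124393
key [0.62522827 0.16058781 0.10638797] 0.10618058218512129 [-60.6 129.5] [0.0303875  0.03138805 0.01164439]
pipe end [0.69663307 0.04022446 0.19076269] [-2.2  1.6] (np.float64(305.7951718033383), np.float64(219.8501886578699)) (np.float64(304.5328340908845), np.float64(211.23143838706278))
[-10.1         -9.4        136.96455509] [ 21.6         29.9        221.06883758]
expected key [0.62573439 0.16110923] lip [0.56915865 0.0247304 ]
now 0.1 [ 0.2191 -0.5045  0.404 ] az -66.52 F [-0.71  0.37  0.54] q [-1.16  0.09  0.18  1.66  0.    1.57]
linear cm [ 5.000e-02 -3.383e+01 -5.557e+01] rot [-1.2617e+00 -8.0000e-04  1.0000e-03]
```

Call:
{"name": "move_arm", "arguments": {
  "motion": [
    {"linear": [0, -3.4, -2.3], "delta_rot": [-0.1, 0, 0], "grip": -1},
    {"linear": [0, -5.1, -5.2], "delta_rot": [-0.2, 0, 0], "grip": -1},
    {"linear": [0, -7, -9], "delta_rot": [-0.3, 0, 0], "grip": -1},
    {"linear": [0, -9, -12.5], "delta_rot": [-0.4, 0, 0], "grip": -1},
    {"linear": [0, -11, -16], "delta_rot": [-0.5, 0, 0], "grip": -1}
  ]
}}

```text
time_s: 0.52
eef_pos: [0.3226, -0.3382, 0.4044]
tool_rot: [-0.635, -0.312, 0.635, -0.312]
ft_force: [1.3, -0.6, -0.4]
opening: 0.0259
```

```bash
python3 - <<'E'
from h import *
print(telemetry.sense()["opening"]); go([.594,.0272,.404],5.77)
E
```

```text
0.02587778314476526
now 0.5167 [ 0.3226 -0.3382  0.4044] az -37.64 F [ 1.3  -0.58 -0.37] q [-0.81 -0.11 -0.02  1.66  0.    1.42]
linear cm [ 4.000e-02 -8.300e-01 -4.551e+01] rot [-7.576e-01 -3.000e-04  3.000e-04]
```

Call:
{"name": "move_arm", "arguments": {
  "motion": [
    {"linear": [0, 0, -4], "delta_rot": [-0.12, 0, 0], "grip": -1},
    {"linear": [0, 0, -8], "delta_rot": [-0.24, 0, 0], "grip": -1},
    {"linear": [0, 0, -12], "delta_rot": [-0.36, 0, 0], "grip": -1},
    {"linear": [0, 0, -16], "delta_rot": [-0.48, 0, 0], "grip": -1},
    {"linear": [0, -0.5, -20], "delta_rot": [-0.6, 0, 0], "grip": -1}
  ]
}}

```text
time_s: 0.93
eef_pos: [0.4419, -0.1772, 0.4043]
tool_rot: [-0.514, -0.486, 0.514, -0.486]
ft_force: [1.7, -0.3, -0.2]
opening: -0.0001
```

```bash
python3 - <<'E'
from h import *
print(telemetry.sense()["opening"]); go([.594,.0272,.404],5.77)
E
```

```text
-5.198473178682103e-05
now 0.9333 [ 0.4419 -0.1772  0.4043] az -3.16 F [ 1.71 -0.31 -0.24] q [-0.38 -0.09 -0.    1.66 -0.    1.24]
linear cm [  0.03  14.06 -21.25] rot [-1.559e-01 -0.000e+00  1.000e-04]
```

Call:
{"name": "move_arm", "arguments": {
  "motion": [
    {"linear": [0, 2.3, -3.4], "delta_rot": [-0.08, 0, 0], "grip": -1},
    {"linear": [0, 4.6, -6.8], "delta_rot": [-0.156, 0, 0], "grip": -1},
    {"linear": [0, 6.9, -10.3], "delta_rot": [-0.156, 0, 0], "grip": -1},
    {"linear": [0, 9, -13.8], "delta_rot": [-0.156, 0, 0], "grip": -1},
    {"linear": [0, 11.3, -17.2], "delta_rot": [-0.156, 0, 0], "grip": -1}
  ]
}}

```text
time_s: 1.35
eef_pos: [0.5648, -0.0119, 0.4044]
tool_rot: [0.475, 0.523, -0.476, 0.523]
ft_force: [0.2, -0.9, -0.3]
opening: -0.0001
```

```bash
python3 - <<'E'
from h import *
go([.594,.0272,.404],5.77)
E
```

```text
now 1.35 [ 0.5648 -0.0119  0.4044] az 5.46 F [ 0.24 -0.9  -0.32] q [-0.02  0.12  0.22  1.66  0.    1.45]
linear cm [ 0.04  3.28 -3.62] rot [-0.0053 -0.0001  0.0005]
```

Call:
{"name": "move_arm", "arguments": {
  "motion": [
    {"linear": [0, 3.2, -3.5], "delta_rot": [0, 0, 0], "grip": -1},
    {"linear": [4, 3.2, -3.5], "delta_rot": [0, 0, 0], "grip": -1},
    {"linear": [8, 3.2, -3.5], "delta_rot": [0, 0, 0], "grip": -1},
    {"linear": [12, 3.2, -3.5], "delta_rot": [0, 0, 0], "grip": -1},
    {"linear": [15.6, 3.2, -3.5], "delta_rot": [0, 0, 0], "grip": -1}
  ]
}}

```text
time_s: 1.77
eef_pos: [0.5923, 0.0243, 0.2457]
tool_rot: [0.475, 0.524, -0.476, 0.523]
ft_force: [-0.7, -0.3, -0.7]
opening: -0.0
```

```bash
python3 - <<'E'
from h import *
p,d=read_camera("side"); go([.594,.0272,.205],5.77)
cv2.imwrite("pics/side1.png",cv2.resize(p[200:360,180:420],None,fx=3,fy=3,interpolation=cv2.INTER_CUBIC))
E
```

```text
now 1.8167 [0.5906 0.024  0.2379] az 5.47 F [-1.24  0.09 -6.71] q [ 0.04  0.19 -0.03  1.36 -0.    1.52]
linear cm [ 3.29  0.41 -0.28] rot [-0.0052 -0.0007  0.0116]
```

View pics/side1.png

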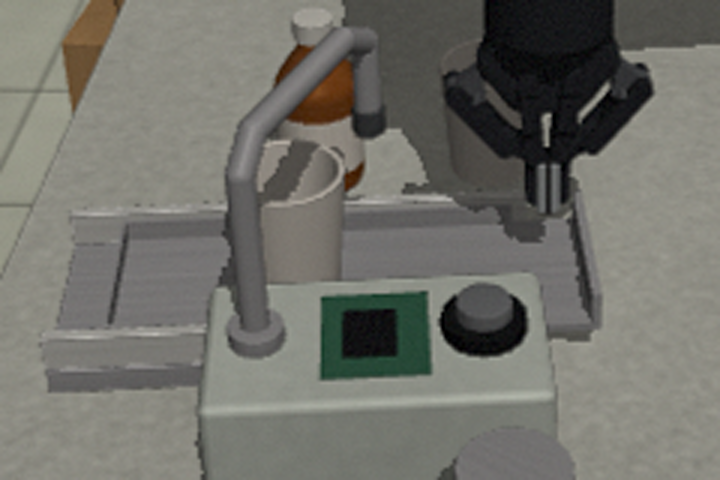

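The side view shows the closed fingers at (548,190) over the empty front part of the tray, behind the lip at (590,260). The beaker is at (300,215), clear of them. I'll let the arm settle, then descend.

Call:
{"name": "move_arm", "arguments": {
  "motion": [
    {"linear": [0, 0, 0], "delta_rot": [0, 0, 0], "grip": -1},
    {"linear": [0, 0, 0], "delta_rot": [0, 0, 0], "grip": -1}
  ]
}}

```text
time_s: 1.98
eef_pos: [0.5928, 0.0238, 0.25]
tool_rot: [0.476, 0.523, -0.476, 0.523]
ft_force: [0.5, -0.8, 1.2]
opening: 0.0001
```

```bash
python3 - <<'E'
from h import *
go([.594,.0272,.208],5.77)
E
```

```text
now 1.9833 [0.5928 0.0238 0.25  ] az 5.44 F [ 0.51 -0.84  1.25] q [ 0.04  0.19 -0.01  1.37  0.    1.52]
linear cm [ 4.2   0.15 -0.33] rot [-0.0058  0.     -0.0002]
```

Call:
{"name": "move_arm", "arguments": {
  "motion": [
    {"linear": [1.0, 0.15, -0.3], "delta_rot": [-0.006, 0, 0], "grip": -1},
    {"linear": [2.0, 0.15, -0.3], "delta_rot": [-0.006, 0, 0], "grip": -1},
    {"linear": [3, 0.15, -0.3], "delta_rot": [-0.006, 0, 0], "grip": -1},
    {"linear": [3.8, 0.15, -0.3], "delta_rot": [-0.006, 0, 0], "grip": -1},
    {"linear": [4.2, 0.15, -0.3], "delta_rot": [-0.006, 0, 0], "grip": -1}
  ]
}}

```text
time_s: 2.4
eef_pos: [0.5936, 0.0269, 0.2053]
tool_rot: [0.474, 0.525, -0.474, 0.524]
ft_force: [0.6, -0.2, 0.3]
opening: 0.0001
```

Call:
{"name": "move_arm", "arguments": {
  "motion": [
    {"linear": [0, 0, 0], "delta_rot": [0, 0, 0], "grip": -1},
    {"linear": [0, 0, 0], "delta_rot": [0, 0, 0], "grip": -1}
  ]
}}

```text
time_s: 2.57
eef_pos: [0.5938, 0.0269, 0.2065]
tool_rot: [0.474, 0.525, -0.474, 0.524]
ft_force: [0.2, 0.5, 0.0]
opening: -0.0002
```

```bash
python3 - <<'E'
from h import *
go([.594,.0272,.206],5.77)
E
```

```text
now 2.5667 [0.5938 0.0269 0.2065] az 5.78 F [0.18 0.52 0.02] q [ 0.05  0.21 -0.07  1.29  0.    1.52]
linear cm [ 0.05  0.02 -0.03] rot [ 0.0002 -0.      0.0004]
```

Call:
{"name": "move_arm", "arguments": {
  "motion": [
    {"linear": [0, -0.2, 0], "delta_rot": [0, 0, 0], "grip": -1},
    {"linear": [0, -0.4, 0], "delta_rot": [0, 0, 0], "grip": -1},
    {"linear": [0, -0.6, 0], "delta_rot": [0, 0, 0], "grip": -1},
    {"linear": [0, -0.75, 0], "delta_rot": [0, 0, 0], "grip": -1},
    {"linear": [0, -0.9, 0], "delta_rot": [0, 0, 0], "grip": -1}
  ]
}}

```text
time_s: 2.98
eef_pos: [0.5848, 0.026, 0.2069]
tool_rot: [0.474, 0.525, -0.474, 0.525]
ft_force: [-0.0, 0.1, 0.0]
opening: 0.0003
```

Call:
{"name": "move_arm", "arguments": {
  "motion": [
    {"linear": [0, -0.1, 0], "delta_rot": [0, 0, 0], "grip": -1},
    {"linear": [0, -0.2, 0], "delta_rot": [0, 0, 0], "grip": -1},
    {"linear": [0, -0.3, 0], "delta_rot": [0, 0, 0], "grip": -1},
    {"linear": [0, -0.4, 0], "delta_rot": [0, 0, 0], "grip": -1},
    {"linear": [0, -0.5, 0], "delta_rot": [0, 0, 0], "grip": -1}
  ]
}}

```text
time_s: 3.4
eef_pos: [0.5801, 0.0255, 0.2069]
tool_rot: [0.474, 0.524, -0.474, 0.525]
ft_force: [3.9, 0.7, -0.1]
opening: -0.0005
```

Call:
{"name": "move_arm", "arguments": {
  "motion": [
    {"linear": [0, -0.1, 0], "delta_rot": [0, 0, 0], "grip": -1},
    {"linear": [0, -0.2, 0], "delta_rot": [0, 0, 0], "grip": -1},
    {"linear": [0, -0.3, 0], "delta_rot": [0, 0, 0], "grip": -1},
    {"linear": [0, -0.4, 0], "delta_rot": [0, 0, 0], "grip": -1},
    {"linear": [0, -0.5, 0], "delta_rot": [0, 0, 0], "grip": -1}
  ]
}}

```text
time_s: 3.82
eef_pos: [0.575, 0.025, 0.2068]
tool_rot: [0.474, 0.525, -0.474, 0.525]
ft_force: [2.3, 0.1, -0.0]
opening: -0.0001
```

Call:
{"name": "move_arm", "arguments": {
  "motion": [
    {"linear": [0, -0.15, 0], "delta_rot": [0, 0, 0], "grip": -1},
    {"linear": [0, -0.35, 0], "delta_rot": [0, 0, 0], "grip": -1},
    {"linear": [0, -0.55, 0], "delta_rot": [0, 0, 0], "grip": -1},
    {"linear": [0, -0.75, 0], "delta_rot": [0, 0, 0], "grip": -1},
    {"linear": [0, -0.95, 0], "delta_rot": [0, 0, 0], "grip": -1}
  ]
}}

```text
time_s: 4.23
eef_pos: [0.5653, 0.024, 0.2068]
tool_rot: [0.474, 0.525, -0.474, 0.525]
ft_force: [3.0, 0.3, 1.3]
opening: -0.0003
```

Call:
{"name": "move_arm", "arguments": {
  "motion": [
    {"linear": [0, -0.2, 0], "delta_rot": [0, 0, 0], "grip": -1},
    {"linear": [0, -0.4, 0], "delta_rot": [0, 0, 0], "grip": -1},
    {"linear": [0, -0.6, 0], "delta_rot": [0, 0, 0], "grip": -1},
    {"linear": [0, -0.8, 0], "delta_rot": [0, 0, 0], "grip": -1},
    {"linear": [0, -1.0, 0], "delta_rot": [0, 0, 0], "grip": -1}
  ]
}}

```text
time_s: 4.65
eef_pos: [0.5554, 0.023, 0.2067]
tool_rot: [0.474, 0.525, -0.474, 0.525]
ft_force: [2.4, 0.1, 1.6]
opening: 0.0001
```

Call:
{"name": "move_arm", "arguments": {
  "motion": [
    {"linear": [0, -0.2, 0], "delta_rot": [0, 0, 0], "grip": -1},
    {"linear": [0, -0.4, 0], "delta_rot": [0, 0, 0], "grip": -1},
    {"linear": [0, -0.6, 0], "delta_rot": [0, 0, 0], "grip": -1},
    {"linear": [0, -0.75, 0], "delta_rot": [0, 0, 0], "grip": -1},
    {"linear": [0, -0.85, 0], "delta_rot": [0, 0, 0], "grip": -1}
  ]
}}

```text
time_s: 5.07
eef_pos: [0.5469, 0.0222, 0.2067]
tool_rot: [0.474, 0.525, -0.474, 0.525]
ft_force: [2.1, 0.7, 2.1]
opening: 0.0001
```

```bash
cat > beaker.py <<'E'
from h import *
import sys
from scipy.optimize import least_squares
p,d=read_camera("top"); W=world("top",d); Z=W[...,2]
a=np.radians(5.77); ex=np.array([np.cos(a),np.sin(a)]); ey=np.array([-ex[1],ex[0]]); O=np.array([.6985,.0378])
m=np.zeros_like(Z,bool); m[170:260,270:340]=1
P=W[m&(Z>.1035)&(Z<.1145)][:,:2]
r=least_squares(lambda c:np.hypot(*(P-c[:2]).T)-c[2],[*P.mean(0),.035],loss="soft_l1",f_scale=.002)
print("beaker",r.x,((r.x[:2]-O)@ex*1000).round(1),((r.x[:2]-O)@ey*1000).round(1),len(P),np.std(r.fun))
lip=m*0>0; lip[285:340,275:360]=1; L=W[lip&(Z>.043)&(Z<.052)][:,:2]; print("lip mid st x",np.median((L-O)@ex)*1000,len(L))
cv2.imwrite(sys.argv[1],cv2.resize(p[120:340,140:420],None,fx=2.8,fy=2.7,interpolation=cv2.INTER_CUBIC))
go([.532,.021,.206],5.77)
E
python3 beaker.py pics/top1.png
```

```text
beaker [0.71310132 0.04062929 0.03341925] 14.8 1.3 286 0.0012975227097058559
lip mid st x nan 0
now 5.1167 [0.5468 0.0221 0.2067] az 5.78 F [ 2.6  -0.41  1.43] q [ 0.04  0.1  -0.2   1.28 -0.    1.51]
linear cm [ 0.07 -1.49 -0.04] rot [ 0.0003 -0.      0.0002]
  return _methods._mean(a, axis=axis, dtype=dtype,
  ret = ret.dtype.type(ret / rcount)
```

Call:
{"name": "move_arm", "arguments": {
  "motion": [
    {"linear": [0, -0.15, 0], "delta_rot": [0, 0, 0], "grip": -1},
    {"linear": [0, -0.35, 0], "delta_rot": [0, 0, 0], "grip": -1},
    {"linear": [0, -0.55, 0], "delta_rot": [0, 0, 0], "grip": -1},
    {"linear": [0, -0.75, 0], "delta_rot": [0, 0, 0], "grip": -1},
    {"linear": [0, -0.9, 0], "delta_rot": [0, 0, 0], "grip": -1}
  ]
}}

```text
time_s: 5.53
eef_pos: [0.5379, 0.0213, 0.2067]
tool_rot: [0.474, 0.525, -0.474, 0.525]
ft_force: [2.5, -0.8, 2.1]
opening: -0.0
```

Call:
{"name": "move_arm", "arguments": {
  "motion": [
    {"linear": [0, -0.2, 0], "delta_rot": [0, 0, 0], "grip": -1},
    {"linear": [0, -0.4, 0], "delta_rot": [0, 0, 0], "grip": -1},
    {"linear": [0, -0.52, 0], "delta_rot": [0, 0, 0], "grip": -1},
    {"linear": [0, -0.58, 0], "delta_rot": [0, 0, 0], "grip": -1},
    {"linear": [0, -0.58, 0], "delta_rot": [0, 0, 0], "grip": -1}
  ]
}}

```text
time_s: 5.95
eef_pos: [0.5322, 0.0207, 0.2066]
tool_rot: [0.474, 0.525, -0.474, 0.524]
ft_force: [1.2, -0.6, 1.6]
opening: 0.0003
```

```bash
python3 beaker.py pics/top2.png 2>/dev/null; python3 - <<'E'
from h import *
p,d=read_camera("side"); cv2.imwrite("pics/side2.png",cv2.resize(p[190:360,190:430],None,fx=3,fy=3,interpolation=cv2.INTER_CUBIC))
E
```

```text
beaker [0.69823093 0.03910494 0.03337313] -0.1 1.3 280 0.0013385376773843098
lip mid st x nan 0
now 6.0 [0.5322 0.0207 0.2066] az 5.79 F [0.87 0.08 0.63] q [ 0.04  0.06 -0.23  1.28  0.    1.51]
linear cm [ 0.06 -0.02 -0.03] rot [ 0.0003 -0.0001  0.0005]
```

View pics/side2.png

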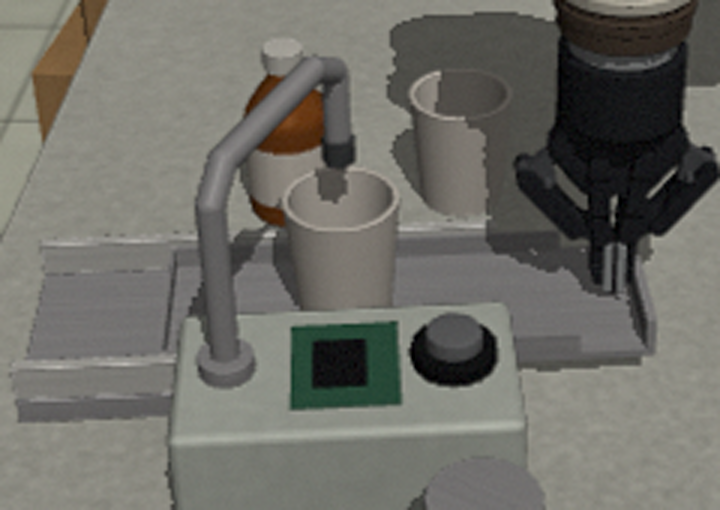

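View pics/top2.png

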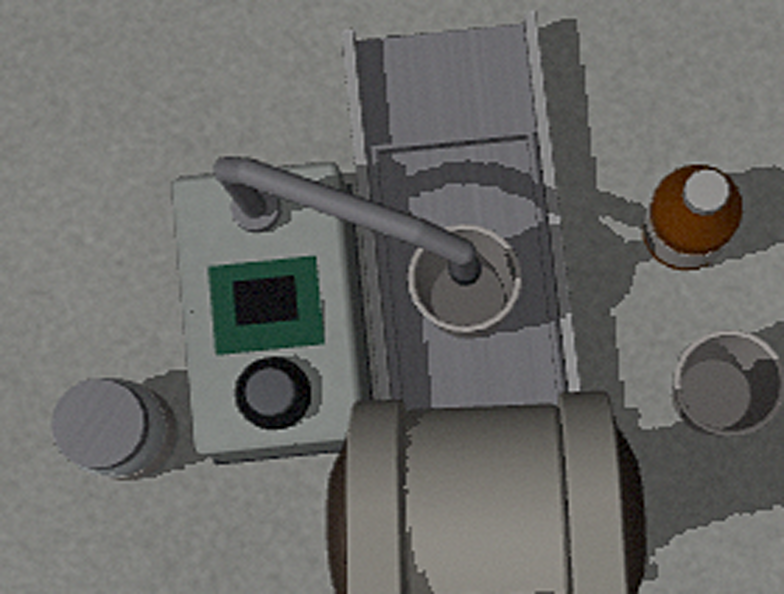

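The side view shows the fingers behind the lip, near (615,265). The beaker stands upright under the spout mouth at (338,150). In the top view the rim centre at (465,280) and the mouth at (465,270) differ only by parallax, and the measured offset is about 1 mm. I'll back off from the lip and lift straight up.

Call:
{"name": "move_arm", "arguments": {
  "motion": [
    {"linear": [0, 0.3, 0], "delta_rot": [0, 0, 0], "grip": -1},
    {"linear": [0, 0.6, 0], "delta_rot": [0, 0, 0], "grip": -1},
    {"linear": [-1, 0.6, 0], "delta_rot": [0, 0, 0], "grip": -1},
    {"linear": [-3, 0.6, 0], "delta_rot": [0, 0, 0], "grip": -1},
    {"linear": [-6, 0.6, 0], "delta_rot": [0, 0, 0], "grip": -1}
  ]
}}

```text
time_s: 6.47
eef_pos: [0.5377, 0.0213, 0.2654]
tool_rot: [0.473, 0.526, -0.475, 0.523]
ft_force: [0.8, 0.8, 0.2]
opening: -0.0001
```

Call:
{"name": "move_arm", "arguments": {
  "motion": [
    {"linear": [-3, 0, 0], "delta_rot": [0, 0, 0], "grip": -1},
    {"linear": [-6, 0, 0], "delta_rot": [0, 0, 0], "grip": -1},
    {"linear": [-8, 0, 0], "delta_rot": [0, 0, 0], "grip": -1},
    {"linear": [-8, 0, 0], "delta_rot": [0, 0, 0], "grip": -1}
  ]
}}

```text
time_s: 6.8
eef_pos: [0.5388, 0.0214, 0.3522]
tool_rot: [0.476, 0.523, -0.472, 0.526]
ft_force: [0.7, -1.0, -0.4]
opening: -0.0001
```

```bash
python3 - <<'E'
from h import *
go([.6255,.1608,.34],5.77)
E
```

```text
now 6.8 [0.5388 0.0214 0.3522] az 5.79 F [ 0.69 -0.98 -0.38] q [0.04 0.04 0.03 1.55 0.   1.51]
linear cm [  1.29  10.02 -13.  ] rot [ 0.0004  0.0004 -0.0067]
```

Call:
{"name": "move_arm", "arguments": {
  "motion": [
    {"linear": [0, 2.3, -3], "delta_rot": [0, 0, 0], "grip": -1},
    {"linear": [0, 4.6, -6], "delta_rot": [0, 0, 0], "grip": -1},
    {"linear": [0, 6.9, -9], "delta_rot": [0, 0, 0], "grip": -1},
    {"linear": [0, 9.2, -12], "delta_rot": [0, 0, 0], "grip": -1},
    {"linear": [0, 10, -13], "delta_rot": [0, 0, 0], "grip": -1}
  ]
}}

```text
time_s: 7.22
eef_pos: [0.6262, 0.1644, 0.3454]
tool_rot: [0.473, 0.526, -0.474, 0.525]
ft_force: [2.3, 0.7, -0.0]
opening: 0.0001
```

Call:
{"name": "move_arm", "arguments": {
  "motion": [
    {"linear": [1.5, 0, 0], "delta_rot": [0, 0, 0], "grip": -1},
    {"linear": [3, 0, 0], "delta_rot": [0, 0, 0], "grip": -1},
    {"linear": [3.7, 0, 0], "delta_rot": [0, 0, 0], "grip": -1},
    {"linear": [3.7, 0, 0], "delta_rot": [0, 0, 0], "grip": -1},
    {"linear": [3.7, 0, 0], "delta_rot": [0, 0, 0], "grip": -1}
  ]
}}

```text
time_s: 7.63
eef_pos: [0.6246, 0.1605, 0.3097]
tool_rot: [0.474, 0.525, -0.474, 0.524]
ft_force: [0.1, -1.5, 0.4]
opening: -0.0
```

```bash
python3 - <<'E'
from h import *
p,d=read_camera("side"); cv2.imwrite("pics/side3.png",cv2.resize(p[190:360,190:430],None,fx=3,fy=3,interpolation=cv2.INTER_CUBIC))
go([.6255,.1608,.279],5.77)
print(px("side",[.6255,.1608,.106]))
E
```

```text
now 7.6833 [0.6248 0.1605 0.3105] az 5.76 F [ 0.1  -0.26  0.61] q [0.25 0.3  0.24 1.51 0.   1.72]
linear cm [ 3.15  0.08 -0.03] rot [-0.0001 -0.0001 -0.0005]
(np.float64(341.4101364067373), np.float64(299.5731280086886))
```

View pics/side3.png

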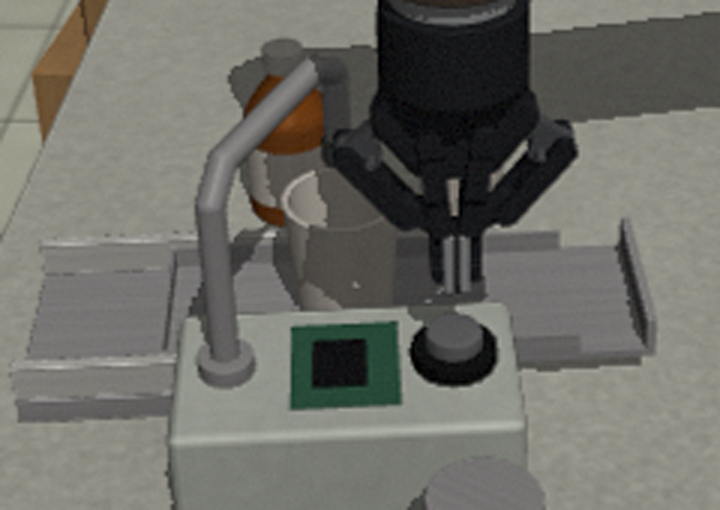

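The fingers are directly above the key cap, which is at (455,340) in the crop. The beaker is still under the spout. Now I'll press.

Call:
{"name": "move_arm", "arguments": {
  "motion": [
    {"linear": [1, 0.08, 0], "delta_rot": [0, 0, 0], "grip": -1},
    {"linear": [2, 0.08, 0], "delta_rot": [0, 0, 0], "grip": -1},
    {"linear": [2.6, 0.08, 0], "delta_rot": [0, 0, 0], "grip": -1},
    {"linear": [2.9, 0.08, 0], "delta_rot": [0, 0, 0], "grip": -1},
    {"linear": [3.1, 0.08, 0], "delta_rot": [0, 0, 0], "grip": -1}
  ]
}}

```text
time_s: 8.1
eef_pos: [0.6254, 0.1606, 0.278]
tool_rot: [0.474, 0.525, -0.475, 0.524]
ft_force: [-1.9, -1.5, 1.7]
opening: -0.0
```

Call:
{"name": "move_arm", "arguments": {
  "motion": [
    {"linear": [0.1, 0, 0], "delta_rot": [0, 0, 0], "grip": -1},
    {"linear": [0.2, 0, 0], "delta_rot": [0, 0, 0], "grip": -1},
    {"linear": [0.3, 0, 0], "delta_rot": [0, 0, 0], "grip": -1},
    {"linear": [0.4, 0, 0], "delta_rot": [0, 0, 0], "grip": -1},
    {"linear": [0.5, 0, 0], "delta_rot": [0, 0, 0], "grip": -1}
  ]
}}

```text
time_s: 8.52
eef_pos: [0.6256, 0.1608, 0.2743]
tool_rot: [0.474, 0.524, -0.474, 0.525]
ft_force: [-4.5, -1.8, 15.9]
opening: -0.0001
```

Call:
{"name": "move_arm", "arguments": {
  "motion": [
    {"linear": [0, 0, 0], "delta_rot": [0, 0, 0], "grip": -1},
    {"linear": [0, 0, 0], "delta_rot": [0, 0, 0], "grip": -1}
  ]
}}

```text
time_s: 8.68
eef_pos: [0.6255, 0.1608, 0.2745]
tool_rot: [0.474, 0.524, -0.474, 0.525]
ft_force: [-4.6, -1.5, 6.8]
opening: -0.0001
```

```bash
python3 -c "
from h import *
go([.6256,.1608,.31],5.77)"
```

```text
now 8.6833 [0.6255 0.1608 0.2745] az 5.79 F [-4.64 -1.51  6.75] q [ 0.25  0.31  0.18  1.44 -0.    1.72]
linear cm [-3.55  0.01 -0.  ] rot [ 0.0003 -0.0001 -0.0008]
```

Call:
{"name": "move_arm", "arguments": {
  "motion": [
    {"linear": [0.05, 0, 0], "delta_rot": [0, 0, 0], "grip": -1},
    {"linear": [0.1, 0, 0], "delta_rot": [0, 0, 0], "grip": -1},
    {"linear": [0.15, 0, 0], "delta_rot": [0, 0, 0], "grip": -1},
    {"linear": [0.15, 0, 0], "delta_rot": [0, 0, 0], "grip": -1}
  ]
}}

```text
time_s: 9.02
eef_pos: [0.6254, 0.1607, 0.2743]
tool_rot: [0.475, 0.524, -0.474, 0.525]
ft_force: [-6.6, -1.4, 15.2]
opening: 0.0003
```

The TCP stayed at 0.2743 m under a further 1.5 mm of command, so the key is on its stop. I'll lift off slowly and check.

Call:
{"name": "move_arm", "arguments": {
  "motion": [
    {"linear": [-0.4, 0, 0], "delta_rot": [0, 0, 0], "grip": -1},
    {"linear": [-0.9, 0, 0], "delta_rot": [0, 0, 0], "grip": -1},
    {"linear": [-2, 0, 0], "delta_rot": [0, 0, 0], "grip": -1},
    {"linear": [-4, 0, 0], "delta_rot": [0, 0, 0], "grip": -1},
    {"linear": [-7, 0, 0], "delta_rot": [0, 0, 0], "grip": -1}
  ]
}}

```text
time_s: 9.43
eef_pos: [0.6254, 0.1608, 0.3406]
tool_rot: [0.473, 0.525, -0.475, 0.524]
ft_force: [0.8, -0.3, -0.3]
opening: 0.0001
```

Call:
{"name": "move_arm", "arguments": {
  "motion": [
    {"linear": [-3, -2, 2], "delta_rot": [0, 0, 0], "grip": -1},
    {"linear": [-5, -5, 4], "delta_rot": [0, 0, 0], "grip": -1},
    {"linear": [-6, -9, 6], "delta_rot": [0, 0, 0], "grip": -1},
    {"linear": [-6, -13, 6], "delta_rot": [0, 0, 0], "grip": -1},
    {"linear": [-6, -17, 6], "delta_rot": [0, 0, 0], "grip": -1}
  ]
}}

```text
time_s: 9.85
eef_pos: [0.4616, 0.083, 0.4031]
tool_rot: [0.475, 0.524, -0.474, 0.525]
ft_force: [-1.5, -0.4, 0.3]
opening: 0.0001
```

Call:
{"name": "move_arm", "arguments": {
  "motion": [
    {"linear": [0, -2, 0], "delta_rot": [0, 0, 0], "grip": -1},
    {"linear": [0, -3, 0], "delta_rot": [0, 0, 0], "grip": -1},
    {"linear": [0, -3, 0], "delta_rot": [0, 0, 0], "grip": -1},
    {"linear": [0, -3, 0], "delta_rot": [0, 0, 0], "grip": -1}
  ]
}}

```text
time_s: 10.18
eef_pos: [0.4335, 0.0811, 0.4027]
tool_rot: [0.475, 0.524, -0.474, 0.525]
ft_force: [0.2, 0.3, -0.2]
opening: -0.0001
```

```bash
python3 beaker.py pics/top3.png; python3 - <<'E'
from h import *
p,d=read_camera("side"); W=world("side",d); cv2.imwrite("pics/side4.png",cv2.resize(p[190:430,190:430],None,fx=2.4,fy=2.4,interpolation=cv2.INTER_CUBIC))
for n,q in (("side",(p,d)),("top",read_camera("top"))):
    u,v=map(round,px(n,[.6255,.1608,.106])); print(n,"key z",np.median(world(n,q[1])[v-3:v+4,u-3:u+4,2]))
E
```

```text
beaker [0.69831306 0.03906196 0.0334245 ] -0.1 1.3 274 0.0013003975946140778
lip mid st x -184.02028154617057 194
now 10.2333 [0.4339 0.0812 0.4023] az 5.8 F [ 0.21 -0.49 -0.31] q [ 0.18 -0.17 -0.08  1.66  0.    1.65]
linear cm [19.63  9.14  6.98] rot [ 0.0005 -0.0001 -0.0007]
side key z 0.1070319799285406
top key z 0.10686856723892167
```

View pics/side4.png

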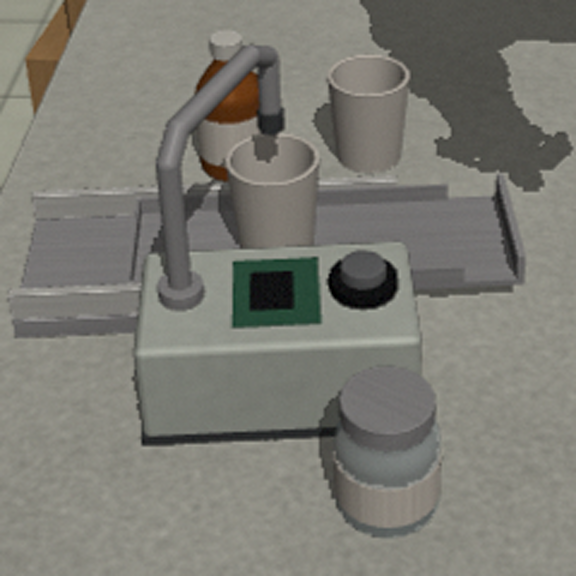

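The beaker is upright under the spout at (270,185). The key is up at (363,268), and the jar, bottle and spare stand where they were. The arm is clear, so I'm handing the job in.

```bash
python3 -c "
from workcell import workorder
print(workorder.job_done())"
```

```text
the job is handed in; nothing more can be done
None
```

I drew the tray out about 51 mm, pressed the fill key to its stop and let it up again, then handed the job in at about 10.3 s. Handing in reports no verdict.

- **Tray:** I hooked the shut fingers behind the lip and pulled gently at about 3 N. Then I backed off the lip before lifting.
- **Key:** the fingers stopped moving under a further 1.5 mm of command, with the force rising to about 15 N, so the key was on its stop. The measured travel was only about 5 mm of the 6 mm, because it rests on my contact-height estimate.
- **Last checks:**
  - The beaker is upright, about 1.3 mm from the spout's centre; the station's position itself is only good to about 2 mm.
  - The key top is back at 0.107 m (about 0.106 m before the press).
  - The spare, bottle and jar look unmoved in the last side picture; I did not measure them again.
  - The arm is clear of everything.
- **Failed or disagreed:**
  - The lip reading returned nothing while the arm blocked the top camera. The last look put the lip at x = -184 mm in the station's frame, which agrees with the draw.
  - During the press there was a sideways force of about 5 to 7 N. It was gone once I lifted off.

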